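Fix the carton stop to the packing bench

ROBOT

A 6-joint arm with a two-finger parallel gripper is mounted at the origin on the work surface. World frame = base frame: x ahead of the robot, y to its left, z up, the work surface at z = 0. Lengths are in m, angles in rad, forces in N, time in s.
With the tool pointing down it reaches from about 0.4 to 0.825 m from the base axis. Payload 7 kg.
Tool frame: the origin (TCP) lies midway between the tips of the shut fingers; the grasp point (between the pads) lies hold_point_z behind it (hold_point_z is the distance from the TCP to the grasp point, in m); z points along the fingers, y is the line along which they close (so a half turn about z gives the same grasp; the last joint's range is limited). The gripper opens to 88 mm and grips with 3 to 60 N. Pads are 19 mm wide; open, the fingers measure 130 mm over their backs; the gripper's body (78 mm by 193 mm) begins 47 mm behind the grasp point.
Start: joints at [1.593, 0.359, 0.012, 0, -1.224, -0.288], TCP at [0.177, 0.651, 0.2] pointing down, gripper open.
Joint ranges: [-3.07, 3.07], [-1.43, 2.12], [-1.02, 1.25], [-3.03, 1.67], [-3.05, -0], [-3.03, 3.03]. Speed limits (rad/s): [2.39, 2.39, 3.01, 3.14, 3.14, 3.14].

INTERFACE

Orientations are given as [roll, pitch, yaw] about the fixed x, y, z axes, in that order (R = Rz(yaw) Ry(pitch) Rx(roll)).
In Python, from station import * gives the robot as it stands.
- The arm moves only by the tool apply_moves, never from a script. Its argument "steps" is a list of rows, each an object with "translation": the shift along the world's x, y, z scaled (see below), a list of three; "rotation": the turn, a rotation vector about the world's x, y, z scaled (see below), a list of three. A call has exactly 10 rows; each row is the pose to reach, as a shift and turn from the pose commanded when the call began; what a row does not reach only later rows make up. The controller multiplies each number of a shift by 250 mm and each number of a turn by 30 degrees. A row lasts 1/12 s, in which the tool goes at most 41.7 mm and 7.16 degrees, less where a joint would pass 70% of its speed; a pose out of reach is approached as far as the arm can. A call with a number of a shift or a turn outside -1 to 1 is refused whole. A call with a gripper value outside its range is refused whole. "jaw" is the closure, from -1 (fully open) to 1 (shut), so that 0 is half open, set as the call begins (left out, the last holds). The fingers move at their own pace and stop on an object; "newtons" is the grip in N (left out, the last holds). Time passes only in rows, so rows that repeat a pose let the fingers close, or fill a call up. It gives the time, the measured TCP pose, the force, the opening and the grip force at its end, in the units of the state.
- get_state(): the state, without advancing time (a new reading comes with each control period).
- grab_frame(name): name is "side" or "top" or "wrist"; returns the picture (384x512x3 uint8, blue, green, red); there is no depth.
- camera_model(name): a dict with "fx", "fy", "cx", "cy" (pixels), "xyz" and "rotation" of the camera in the world. Camera axes: x right, y down, z forward; pixel columns grow to the right and rows downward; lengths in m; the calibration is good to about 2 mm. A picture is of the moment at which its call begins: read the wrist's pose just before it. camera_model takes no time and is no camera call; for the wrist camera it gives the pose at the moment of the call.
- job_done(): hands the job in; it is judged then, once.
The state is a dict: "t": time; "q": joint angles; "qd": joint speeds; "joint_efforts": joint torques, N m; "eef_pos": TCP position; "ee_rot": TCP orientation; "force": force on the tool from outside, world axes, zero at the start; "moment": the same for the moment, N m; "width": finger opening in m; "gripper_force": force on a finger pad.
Only numpy, scipy, OpenCV 4.12 (cv2) and the standard library are available. Lean on these libraries where they do the work, as an engineer would, in place of code of your own. Each camera call takes 0.05 s, during which the arm holds its last target. There are 200 camera calls.

TASK

Fix the steel carton stop to the wooden rail: lay the L-shaped bracket flat on the rail and in line with it, so that the hole in its foot is over the hole in the rail, then take the thumbscrew with the wing-shaped head out of its stand and put it down through both holes until its collar sits on the foot; it needs no turning. Leave the round-headed screw in its stand.

Things in the scene. Friction and masses are not known exactly. Their poses are not given: they have to be found in the camera images.
- bracket_plate (a point): Loose L-shaped steel bracket, 0.3 kg, on its foot; grip its upright plate (8 mm thick in x, 60 wide in y) from above. Point: mid-plate, 42 mm above the foot's underside, 24 below the plate's top. z up; x points from the plate along the foot, which is 6 mm thick, 60 wide, from x = -5 to 115 mm. Its 29 mm hole is at x = 75 mm, y = 0. The plate may face either end of the rail.
- rail_hole (a point): Centre of the mouth of the 29 mm through hole in the middle of the fixed plywood rail (200 x 80 mm, 45 mm high), level with the rail's top. x runs along the rail's length, z up. The rail lies roughly left to right, turned somewhat.
- wing_screw_head (a point): Loose wing-head screw, 0.09 kg, upright in a grey stand (60 x 60 x 45 mm, 21 mm hole). Point: centre of the black flat wing, 14 mm thick (x), 46 long (y), 24 high; z up. Below it: 18 mm neck, collar of 46 mm diameter, 5 mm thick, underside 31 mm below the point, resting on the stand's top; smooth 12 mm shank, tapered tip 71 mm below the point.
- knob_screw_head (a point): Bystander: a screw of the same size with a round black knob head (40 mm diameter), in a like stand; the two may swap places. Point: centre of its knob.
Things that resemble listed ones, but are neither listed nor needed, are in the scene too. What is shaped like the part that bears bracket_plate but yellow is not meant. What is shaped like the part that bears wing_screw_head but green is not meant.

How it is judged:
On the way:
1. the bracket lies flat on the rail, in line with it, its hole over the rail's hole (x of rail_hole in the frame of bracket_plate between 0.059 and 0.091 m and y of rail_hole in the frame of bracket_plate between -0.016 and 0.016 m and angle between the x axis of bracket_plate and the x axis of rail_hole, either way round below 0.3 rad and angle between bracket_plate's own z axis and vertical below 0.12 rad and z of bracket_plate in the frame of rail_hole between 0.036 and 0.05 m), for 0.2 s.
At the end, for the whole second after the job is handed in: Bracket flat on the rail (within 0.12 rad), in line within 0.30 rad, either way round, its hole within 16 mm of the rail hole along and across; wing screw upright (0.15 rad) through both, within 18 mm of the rail hole, head centre 31 to 44 mm above the rail top; both at rest (all of step 1 and horizontal distance between wing_screw_head and rail_hole below 0.018 m and angle between wing_screw_head's own z axis and vertical below 0.15 rad and z of wing_screw_head in the frame of rail_hole between 0.031 and 0.044 m and linear speed of each of bracket, wing_screw below 0.02 m/s); the robot touches nothing.
It fails at once if the round-headed screw is moved more than 30 mm (distance of knob_screw_head from where it was at the start of the episode above 0.03 m).
It also fails if it takes over 56 s, if anything falls off the work surface, if the arm or the gripper's body presses on something with over 40 N, if the wrist force passes 120 N, or if a joint passes its speed limit or range.

## Working session

There is one attempt and no reset: what is moved stays moved. The work goes in short steps, Python scripts to look and compute and a tool call to move; the robot and the scene stay as the last step left them, time stands still between calls to the robot, and variables do not carry over. Pictures are saved under pics/ and viewed, at most 14 in all, crops included, and the job is handed in when it is done.

Besides the shell and the picture viewer there is one more tool, called after "Emit:" as name(argument=value, ...), one argument or row to a line, values as JSON. apply_moves: Moves the arm, as the interface text tells. Shifts and turns lie within -1 to 1; 1 stands for 250 mm of shift or 30 degrees of turn. Its arguments: {"type":"object","properties":{"steps":{"type":"array"},"jaw":{"type":"number"},"newtons":{"type":"number"}},"required":["steps"]}

```bash
mkdir -p pics
python3 - <<'E'
from station import *
import cv2,numpy as np
s=get_state();print(s)
for n in("top","side","wrist"):
    c=camera_model(n);print(n,c)
    cv2.imwrite(f"pics/{n}0.png",grab_frame(n))
E
```

```text
{'t': 0.0, 'q': array([ 1.59311799e+00,  3.59382523e-01,  1.10530343e-02, -3.35691073e-04,
       -1.22406203e+00, -2.88100848e-01]), 'qd': array([-0.00115837, -0.00043799, -0.00018259, -0.00062957, -0.00054967,
       -0.00026814]), 'joint_efforts': array([-2.20297239e-03, -5.82724464e+01,  2.93053633e+01,  6.99750736e+00,
        6.80579193e-03, -1.65612096e-04]), 'eef_pos': array([0.17719097, 0.65078848, 0.19922559]), 'ee_rot': array([ 3.13997354e+00, -1.50722701e-04, -2.65893397e-01]), 'force': array([-0.28892521, -0.10582587, -0.37676191]), 'moment': array([ 0.00880122, -0.00365582,  0.06932332]), 'gripper_force': 0.0, 'width': 0.08793518781268456}
top {'fx': 463.5626538427278, 'fy': 463.5626538427278, 'cx': 245.0605426046088, 'cy': 183.50408954737242, 'xyz': array([0.43858788, 0.00284456, 1.17759388]), 'rotation': array([-3.04046576,  0.01957031, -1.57101206])}
side {'fx': 455.32311518079496, 'fy': 455.32311518079496, 'cx': 254.81054259555253, 'cy': 191.88105026096756, 'xyz': array([0.25063356, 0.66258745, 0.74368377]), 'rotation': array([-2.33661342, -0.01505541, -2.71127652])}
wrist {'fx': 264.8961839211466, 'fy': 264.8961839211466, 'cx': 254.78169305440758, 'cy': 189.66441658821884, 'xyz': array([0.24047875, 0.6339569 , 0.38403126]), 'rotation': array([ 2.89027629e+00, -1.42473915e-03, -1.83497894e+00])}
```

View pics/top0.png

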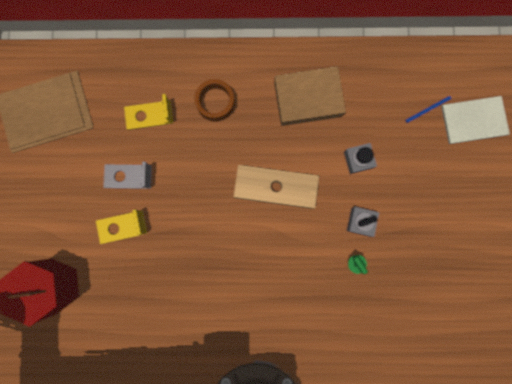

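View pics/side0.png

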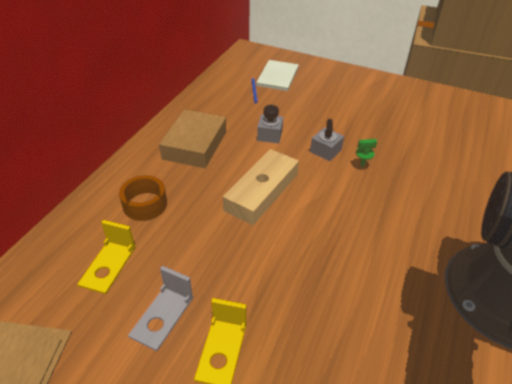

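```bash
ls -a; python3 -c "
import station;print([x for x in dir(station) if x[0]!='_']);print(getattr(station,'hold_point_z',None))"
```

```text
.
..
pics
['Unreachable', 'camera_model', 'get_state', 'grab_frame', 'hold_point_z', 'job_done']
0.0188
```

```bash
cat > h.py <<'E'
import cv2,numpy as np
from scipy.spatial.transform import Rotation as R
from station import *
def ray(c,u,v):
    return R.from_euler('xyz',c['rotation']).apply([(u-c['cx'])/c['fx'],(v-c['cy'])/c['fy'],1])
def plane(c,u,v,z):
    d=ray(c,u,v);return c['xyz']+d*(z-c['xyz'][2])/d[2]
def tri(c1,p1,c2,p2):
    d1,d2=ray(c1,*p1),ray(c2,*p2);A=np.c_[d1,-d2]
    s=np.linalg.lstsq(A,c2['xyz']-c1['xyz'],rcond=None)[0]
    a,b=c1['xyz']+s[0]*d1,c2['xyz']+s[1]*d2;return (a+b)/2,np.linalg.norm(a-b)
E
python3 - <<'E'
import cv2,numpy as np
for n,boxes in(("top",[(95,150,160,200),(225,155,330,215),(340,195,390,245)]),("side",[(125,260,200,350),(215,145,305,225),(305,110,350,165)])):
    im=cv2.imread(f"pics/{n}0.png");t=[]
    for a,b,c,d in boxes:
        t.append(cv2.resize(im[b:d,a:c],(260,260),interpolation=cv2.INTER_CUBIC))
    globals()[n]=np.hstack(t)
cv2.imwrite("pics/z0.png",np.vstack([top,side]))
E
```

```text
(no output)
```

View pics/z0.png

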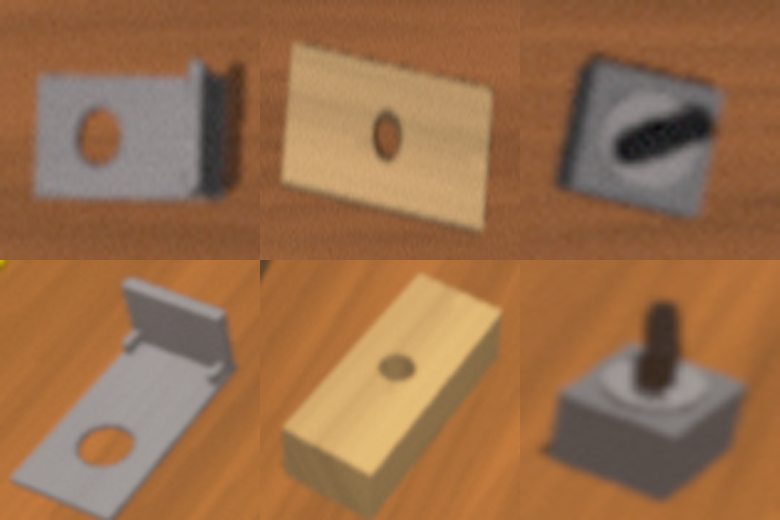

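```bash
cat > m.py <<'E'
from h import *
def holes(m,a0=40):
    cs,hi=cv2.findContours(m,cv2.RETR_CCOMP,cv2.CHAIN_APPROX_NONE);return cs,hi[0]
def crop(im,b):
    m=np.zeros(im.shape[:2],np.uint8);m[b[1]:b[3],b[0]:b[2]]=255;return m
def big(m):
    cs,_=cv2.findContours(m,cv2.RETR_EXTERNAL,cv2.CHAIN_APPROX_NONE);return max(cs,key=cv2.contourArea)
def inner(m):
    cs,h=cv2.findContours(m,cv2.RETR_CCOMP,cv2.CHAIN_APPROX_NONE)
    q=[c for c,k in zip(cs,h[0]) if k[3]>=0];c=max(q,key=cv2.contourArea)
    return cv2.fitEllipse(c)
E
python3 - <<'E'
from m import *
B={"top":[(95,150,160,200),(225,155,330,215),(340,195,390,245)],"side":[(125,260,200,350),(215,145,305,225),(305,110,350,165)]}
C={n:camera_model(n) for n in B}; W={}
np.set_printoptions(precision=4,suppress=True)
for n in B:
    im=cv2.imread(f"pics/{n}0.png");hsv=cv2.cvtColor(im,cv2.COLOR_BGR2HSV);c=C[n]
    g=cv2.inRange(hsv,(0,0,75),(180,75,255))&crop(im,B[n][0])
    e=inner(g);print(n,"brk hole",e,plane(c,*e[0],.006))
    r=cv2.inRange(hsv,(12,60,125),(30,140,255))&crop(im,B[n][1])
    cc=big(r);mr=cv2.minAreaRect(cc)
    try:
        e=inner(r);print("rail hole",e,plane(c,*e[0],.045))
    except Exception as x:print(x)
    P=np.array([plane(c,*p,.045)[:2] for p in cc[:,0]],np.float32);
    print("rail rect world",cv2.minAreaRect(P*1000))
    w=cv2.inRange(hsv,(0,0,0),(180,255,70))&crop(im,B[n][2])
    if n=="top":
        w[:, :352]=0
    cc=big(w);W[n]=cv2.minAreaRect(cc);print("wing",W[n])
    P=np.array([plane(c,*p,.088)[:2] for p in cc[:,0]],np.float32);print("wing world",cv2.minAreaRect(P*1000))
    b=cv2.boxPoints(W[n]);print(b)
    # bracket foot outline & plate corners by polygon
    cc=big(g);P=np.array([plane(c,*p,.006)[:2] for p in cc[:,0]],np.float32);print("brk outline",cv2.minAreaRect(P*1000)); print(cv2.approxPolyDP(cc,2.0,True)[:,0].tolist())
E
```

```text
top brk hole ((119.55362701416016, 175.8638916015625), (10.980040550231934, 12.257909774780273), 28.425506591796875) [0.5779 0.3469 0.006 ]
rail hole ((275.34381103515625, 185.79563903808594), (11.016196250915527, 11.937504768371582), 176.0781707763672) [ 0.5477 -0.0493  0.045 ]
rail rect world ((546.91552734375, -50.58282470703125), (205.05416870117188, 85.63140106201172), 82.08781433105469)
wing ((367.31512451171875, 220.5068817138672), (6.320221900939941, 18.72658348083496), 69.44395446777344)
wing world ((461.8177490234375, -260.9717712402344), (14.570662498474121, 43.90829086303711), 20.36750602722168)
[[357.4384 220.8356]
 [374.9727 214.2603]
 [377.1918 220.1781]
 [359.6576 226.7535]]
brk outline ((580.1165161132812, 332.3007507324219), (110.36505126953125, 66.94062805175781), 89.8848876953125)
[[147, 164], [106, 164], [104, 187], [146, 187], [144, 182]]
side brk hole ((155.16900634765625, 324.23089599609375), (14.104146957397461, 17.539709091186523), 63.861183166503906) [0.579  0.3479 0.006 ]
max() iterable argument is empty
rail rect world ((540.7200317382812, -34.91826629638672), (234.77162170410156, 99.7967758178711), 81.95539855957031)
wing ((328.729736328125, 128.6216278076172), (4.6031718254089355, 15.45350456237793), 9.462322235107422)
wing world ((456.4364318847656, -242.10610961914062), (11.042236328125, 64.305419921875), 12.275075912475586)
[[325.1892 135.8649]
 [327.7297 120.6216]
 [332.2703 121.3784]
 [329.7297 136.6216]]
brk outline ((582.7750854492188, 308.19775390625), (82.4025650024414, 168.3603057861328), 11.278194427490234)
[[163, 266], [161, 272], [164, 283], [161, 291], [129, 334], [130, 337], [154, 349], [160, 345], [192, 297], [189, 278]]
```

Run:
```python
from m import *
np.set_printoptions(precision=4,suppress=True)
C={n:camera_model(n) for n in("top","side")}
print("collar",plane(C['top'],366,221.5,.05),"collar side",plane(C['side'],305+(654-520)*45/260,110+(382-260)*55/260,.05))
print("wing tri", tri(C['top'],(367.3,220.5),C['side'],(328.7,128.6)), "wingtop",plane(C['top'],367.3,220.5,.08))
im=cv2.imread("pics/top0.png");hsv=cv2.cvtColor(im,cv2.COLOR_BGR2HSV)
g=cv2.inRange(hsv,(0,0,75),(180,75,255))&crop(im,(95,150,160,200))
P=big(g)[:,0];W=np.array([plane(C['top'],*p,.006)[:2] for p in P])
for nm,s in(("upper",(P[:,1]<168)&(P[:,0]>108)&(P[:,0]<140)),("lower",(P[:,1]>184)&(P[:,0]>107)&(P[:,0]<140)),("left",(P[:,0]<108)&(P[:,1]>166)&(P[:,1]<185))):
    v=cv2.fitLine(W[s].astype(np.float32),cv2.DIST_L2,0,.01,.01).ravel();print(nm,s.sum(),np.degrees(np.arctan2(v[1],v[0])),v[2:])
sd=lambda x,y,b0=(125,260):(125+x*75/260,260+(y-260)*90/260)
cs=C['side']
print("plate top corners side",[plane(cs,*sd(*p),.066) for p in((124,280),(224,318))])
print("foot far corners",[plane(cs,*sd(*p),.006) for p in((13,480),(112,520))])
print("plate top, top cam",[plane(C['top'],95+x/4,150+y/5.2,.066) for x,y in((192,60),(192,198),(203,62))])
print(R.from_euler('xyz',get_state()['ee_rot']).as_matrix())
```

```text
collar [ 0.4602 -0.267   0.05  ] collar side [ 0.4599 -0.2637  0.05  ]
wing tri (array([ 0.462 , -0.2652,  0.0707]), np.float64(0.00038770848931833694)) wingtop [ 0.462  -0.2629  0.08  ]
upper 31 89.15387 [0.606  0.3363]
lower 32 87.60747 [0.5483 0.336 ]
left 18 -0.90910435 [0.5789 0.3866]
plate top corners side [array([0.6079, 0.2716, 0.066 ]), array([0.5456, 0.2741, 0.066 ])]
foot far corners [array([0.6077, 0.387 , 0.006 ]), array([0.5483, 0.3875, 0.006 ])]
plate top, top cam [array([0.6057, 0.2729, 0.066 ]), array([0.5408, 0.2715, 0.066 ]), array([0.6047, 0.2662, 0.066 ])]
[[ 0.9649 -0.2627 -0.0002]
 [-0.2627 -0.9649 -0.0012]
 [ 0.0002  0.0012 -1.    ]]
```

View pics/wrist0.png

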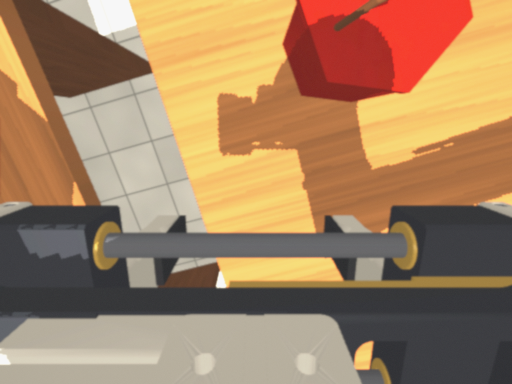

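Run:
```python
from h import *
np.set_printoptions(precision=3,suppress=True)
t,w=camera_model("top"),camera_model("wrist")
print(w['xyz'],[plane(w,*p,0) for p in((350,100),(300,95),(408,92),(290,45),(470,15))])
print([plane(t,*p,0) for p in((27,327),(55,310),(35,262),(-5,300),(75,290))])
for a in((20,294),(35,292),(45,290),(8,294)):
  for b in((337,27),(385,3)): print(a,b,tri(t,a,w,b))
```

```text
[0.24  0.634 0.384] [array([0.234, 0.499, 0.   ]), array([0.258, 0.564, 0.   ]), array([0.224, 0.421, 0.   ]), array([0.322, 0.563, 0.   ]), array([0.296, 0.333, 0.   ])]
[array([0.199, 0.571, 0.   ]), array([0.241, 0.502, 0.   ]), array([0.359, 0.558, 0.   ]), array([0.265, 0.655, 0.   ]), array([0.29 , 0.453, 0.   ])]
(20, 294) (337, 27) (array([0.298, 0.538, 0.112]), np.float64(0.007362149545592815))
(20, 294) (385, 3) (array([0.3  , 0.515, 0.153]), np.float64(0.001575579397410505))
(35, 292) (337, 27) (array([0.302, 0.523, 0.075]), np.float64(0.016843950889440525))
(35, 292) (385, 3) (array([0.304, 0.498, 0.123]), np.float64(0.006321177040648533))
(45, 290) (337, 27) (array([0.306, 0.513, 0.048]), np.float64(0.022072327796090342))
(45, 290) (385, 3) (array([0.307, 0.486, 0.101]), np.float64(0.01042932320128144))
(8, 294) (337, 27) (array([0.297, 0.549, 0.139]), np.float64(0.0030509977546710086))
(8, 294) (385, 3) (array([0.298, 0.528, 0.176]), np.float64(0.010772736634948078))
```

Emit:
apply_moves(
  steps=[
    {"translation": [0,0,0.16],"rotation": [0,0,0]},
    {"translation": [0,0,0.32],"rotation": [0,0,0]},
    {"translation": [0,0,0.48],"rotation": [0,0,0.05]},
    {"translation": [0.11,-0.105,0.48],"rotation": [0,0,0.1]},
    {"translation": [0.22,-0.21,0.48],"rotation": [0,0,0.15]},
    {"translation": [0.33,-0.315,0.48],"rotation": [0,0,0.2]},
    {"translation": [0.44,-0.42,0.48],"rotation": [0,0,0.27]},
    {"translation": [0.55,-0.525,0.48],"rotation": [0,0,0.34]},
    {"translation": [0.66,-0.63,0.48],"rotation": [0,0,0.4]},
    {"translation": [0.77,-0.735,0.48],"rotation": [0,0,0.467]},
  ],
  jaw=-1,
  newtons=30,
)

```text
t: 0.98
eef_pos: [0.3707, 0.4659, 0.3201]
ee_rot: [3.142, 0.0, -0.019]
force: [0.7, -0.2, 0.9]
width: 0.0877
gripper_force: 0.0
```

Emit:
apply_moves(
  steps=[
    {"translation": [0.09,-0.085,0],"rotation": [0,0,0]},
    {"translation": [0.18,-0.17,0],"rotation": [0,0,0]},
    {"translation": [0.28,-0.26,-0.08],"rotation": [0,0,0]},
    {"translation": [0.37,-0.35,-0.18],"rotation": [0,0,0]},
    {"translation": [0.46,-0.44,-0.28],"rotation": [0,0,0]},
    {"translation": [0.55,-0.52,-0.38],"rotation": [0,0,0]},
    {"translation": [0.64,-0.61,-0.48],"rotation": [0,0,0]},
    {"translation": [0.74,-0.7,-0.58],"rotation": [0,0,0]},
    {"translation": [0.83,-0.78,-0.68],"rotation": [0,0,0]},
    {"translation": [0.83,-0.78,-0.78],"rotation": [0,0,0]},
  ],
)

```text
t: 1.82
eef_pos: [0.58, 0.2689, 0.1234]
ee_rot: [3.141, 0.0, -0.025]
force: [0.1, 0.8, 0.1]
width: 0.0875
gripper_force: 0.0
```

Emit:
apply_moves(
  steps=[
    {"translation": [0,0,0],"rotation": [0,0,0]},
    {"translation": [0,0,-0.08],"rotation": [0,0,0]},
    {"translation": [0,0,-0.16],"rotation": [0,0,0]},
    {"translation": [0,0,-0.24],"rotation": [0,0,0]},
    {"translation": [0,0,-0.32],"rotation": [0,0,0]},
    {"translation": [0,0,-0.36],"rotation": [0,0,0]},
    {"translation": [0,0,-0.396],"rotation": [0,0,0]},
    {"translation": [0,0,-0.396],"rotation": [0,0,0]},
    {"translation": [0,0,-0.396],"rotation": [0,0,0]},
    {"translation": [0,0,-0.396],"rotation": [0,0,0]},
  ],
)

```text
t: 2.65
eef_pos: [0.578, 0.2732, 0.0275]
ee_rot: [-3.141, -0.002, -0.021]
force: [0.9, 0.7, 0.2]
width: 0.0879
gripper_force: 0.0
```

Emit:
apply_moves(
  steps=[
    {"translation": [0,0,0],"rotation": [0,0,0]},
    {"translation": [0,0,0],"rotation": [0,0,0]},
    {"translation": [0,0,0],"rotation": [0,0,0]},
    {"translation": [0,0,0],"rotation": [0,0,0]},
    {"translation": [0,0,0],"rotation": [0,0,0]},
    {"translation": [0,0,0],"rotation": [0,0,0]},
    {"translation": [0,0,0],"rotation": [0,0,0]},
    {"translation": [0,0,0],"rotation": [0,0,0]},
    {"translation": [0,0,0],"rotation": [0,0,0]},
    {"translation": [0,0,0],"rotation": [0,0,0]},
  ],
  jaw=1,
  newtons=40,
)

```text
t: 3.48
eef_pos: [0.5773, 0.2725, 0.0261]
ee_rot: [3.141, 0.0, -0.021]
force: [-1.3, -0.1, -0.6]
width: 0.0269
gripper_force: 0.0
```

Emit:
apply_moves(
  steps=[
    {"translation": [0,0,0],"rotation": [0,0,0]},
    {"translation": [0,0,0],"rotation": [0,0,0]},
    {"translation": [0,0,0],"rotation": [0,0,0]},
    {"translation": [0,0,0],"rotation": [0,0,0]},
    {"translation": [0,0,0],"rotation": [0,0,0]},
    {"translation": [0,0,0],"rotation": [0,0,0]},
    {"translation": [0,0,0],"rotation": [0,0,0]},
    {"translation": [0,0,0.08],"rotation": [0,0,0]},
    {"translation": [0,0,0.16],"rotation": [0,0,0]},
    {"translation": [0,0,0.24],"rotation": [0,0,0]},
  ],
)

```text
t: 4.32
eef_pos: [0.5764, 0.2718, 0.0858]
ee_rot: [3.14, 0.002, -0.022]
force: [-0.6, 0.2, -2.8]
width: 0.0077
gripper_force: 40.0
```

Emit:
apply_moves(
  steps=[
    {"translation": [0,-0.05,0.1],"rotation": [0,0,0]},
    {"translation": [-0.01,-0.13,0.2],"rotation": [0,0,0]},
    {"translation": [-0.02,-0.23,0.24],"rotation": [0,0,-0.03]},
    {"translation": [-0.03,-0.34,0.24],"rotation": [0,0,-0.06]},
    {"translation": [-0.04,-0.45,0.24],"rotation": [0,0,-0.09]},
    {"translation": [-0.05,-0.56,0.24],"rotation": [0,0,-0.12]},
    {"translation": [-0.06,-0.67,0.24],"rotation": [0,0,-0.15]},
    {"translation": [-0.08,-0.78,0.24],"rotation": [0,0,-0.18]},
    {"translation": [-0.09,-0.89,0.24],"rotation": [0,0,-0.21]},
    {"translation": [-0.1,-1.0,0.24],"rotation": [0,0,-0.225]},
  ],
)

```text
t: 5.15
eef_pos: [0.5511, 0.021, 0.1457]
ee_rot: [3.141, 0.001, -0.14]
force: [0.5, 0.3, -1.6]
width: 0.0076
gripper_force: 40.0
```

Emit:
apply_moves(
  steps=[
    {"translation": [-0.01,-0.1,0],"rotation": [0,0,0]},
    {"translation": [-0.02,-0.2,0],"rotation": [0,0,0]},
    {"translation": [-0.03,-0.3,0],"rotation": [0,0,0]},
    {"translation": [-0.04,-0.39,0],"rotation": [0,0,0]},
    {"translation": [-0.05,-0.47,0],"rotation": [0,0,0]},
    {"translation": [-0.06,-0.53,0],"rotation": [0,0,0]},
    {"translation": [-0.06,-0.584,0],"rotation": [0,0,0]},
    {"translation": [-0.06,-0.584,0],"rotation": [0,0,0]},
    {"translation": [-0.06,-0.584,0],"rotation": [0,0,0]},
    {"translation": [-0.06,-0.584,0],"rotation": [0,0,0]},
  ],
)

```text
t: 5.98
eef_pos: [0.5369, -0.1233, 0.1458]
ee_rot: [-3.142, 0.001, -0.14]
force: [-0.7, 0.1, -2.9]
width: 0.0074
gripper_force: 40.0
```

Run:
```python
from h import *
s=get_state();print(s['t'],s['eef_pos'],s['ee_rot'],s['width'])
cv2.imwrite("pics/top1.png",grab_frame("top"));cv2.imwrite("pics/side1.png",grab_frame("side"))
a=cv2.imread("pics/top1.png")[100:290,190:410];b=cv2.imread("pics/side1.png")[40:270,180:400]
cv2.imwrite("pics/z1.png",np.hstack([cv2.resize(a,(400,346),interpolation=2),cv2.resize(b,(331,346),interpolation=2)]))
```

```text
5.9833 [ 0.53692476 -0.12331495  0.14581593] [-3.14153097e+00  7.45005147e-04 -1.39558273e-01] 0.00737216537200358
```

View pics/z1.png

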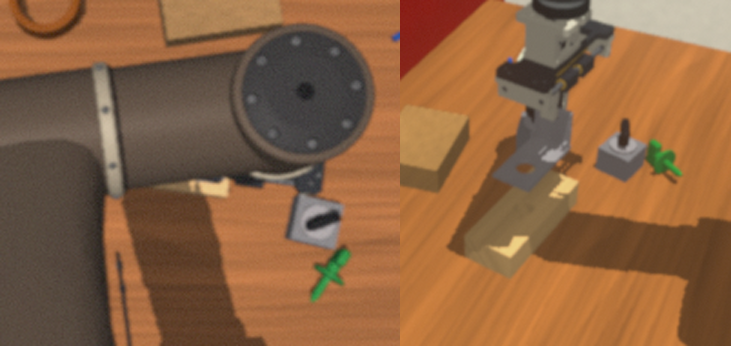

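Run:
```python
from m import *
c=camera_model("side");im=cv2.imread("pics/side1.png")
print(plane(c,262.4,152.3,.127))
a=im[100:240,210:320];cv2.imwrite("pics/z2.png",cv2.resize(a,None,fx=5,fy=4.2,interpolation=2))
```

```text
[ 0.5462379  -0.04279129  0.127     ]
```

View pics/z2.png

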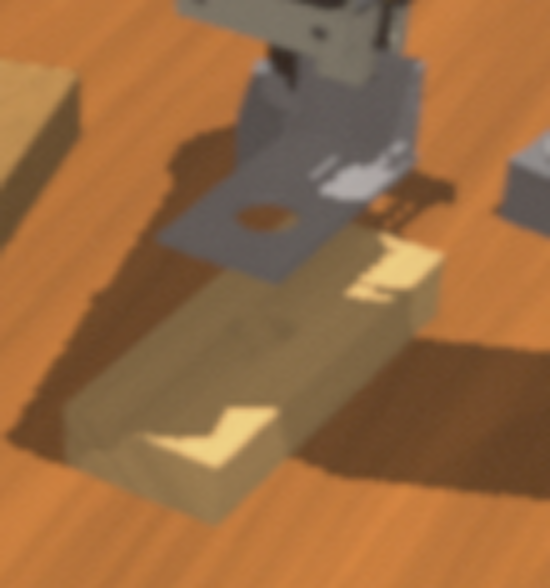

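Emit:
apply_moves(
  steps=[
    {"translation": [0,0,-0.06],"rotation": [0,0,0]},
    {"translation": [0,0,-0.12],"rotation": [0,0,0]},
    {"translation": [0,0,-0.18],"rotation": [0,0,0]},
    {"translation": [0,0,-0.23],"rotation": [0,0,0]},
    {"translation": [0,0,-0.26],"rotation": [0,0,0]},
    {"translation": [0,0,-0.28],"rotation": [0,0,0]},
    {"translation": [0,0,-0.29],"rotation": [0,0,0]},
    {"translation": [0,0,-0.298],"rotation": [0,0,0]},
    {"translation": [0,0,-0.302],"rotation": [0,0,0]},
    {"translation": [0,0,-0.302],"rotation": [0,0,0]},
  ],
)

```text
t: 6.92
eef_pos: [0.5378, -0.1234, 0.0712]
ee_rot: [-3.141, -0.001, -0.139]
force: [0.5, -0.4, -3.2]
width: 0.0077
gripper_force: 40.0
```

Emit:
apply_moves(
  steps=[
    {"translation": [0,0,-0.004],"rotation": [0,0,0]},
    {"translation": [0,0,-0.008],"rotation": [0,0,0]},
    {"translation": [0,0,-0.012],"rotation": [0,0,0]},
    {"translation": [0,0,-0.012],"rotation": [0,0,0]},
    {"translation": [0,0,-0.012],"rotation": [0,0,0]},
    {"translation": [0,0,-0.012],"rotation": [0,0,0]},
    {"translation": [0,0,-0.012],"rotation": [0,0,0]},
    {"translation": [0,0,-0.012],"rotation": [0,0,0]},
    {"translation": [0,0,-0.012],"rotation": [0,0,0]},
    {"translation": [0,0,-0.012],"rotation": [0,0,0]},
  ],
)

```text
t: 7.75
eef_pos: [0.538, -0.1238, 0.071]
ee_rot: [3.141, -0.003, -0.138]
force: [-9.5, 2.8, 22.3]
width: 0.0074
gripper_force: 40.0
```

Emit:
apply_moves(
  steps=[
    {"translation": [0,0,0.012],"rotation": [0,0,0]},
    {"translation": [0,0,0.012],"rotation": [0,0,0]},
    {"translation": [0,0,0.012],"rotation": [0,0,0]},
    {"translation": [0,0,0.012],"rotation": [0,0,0]},
    {"translation": [0,0,0.012],"rotation": [0,0,0]},
    {"translation": [0,0,0.012],"rotation": [0,0,0]},
    {"translation": [0,0,0.1],"rotation": [0,0,0]},
    {"translation": [0,0,0.2],"rotation": [0,0,0]},
    {"translation": [0,0,0.3],"rotation": [0,0,0]},
    {"translation": [0,0,0.42],"rotation": [0,0,0]},
  ],
  jaw=-1,
)

```text
t: 8.58
eef_pos: [0.5364, -0.1235, 0.1726]
ee_rot: [3.141, 0.002, -0.139]
force: [1.3, -0.3, -0.0]
width: 0.0685
gripper_force: 0.0
```

Emit:
apply_moves(
  steps=[
    {"translation": [-0.03,-0.05,0],"rotation": [0,0,-0.1]},
    {"translation": [-0.06,-0.1,0],"rotation": [0,0,-0.2]},
    {"translation": [-0.09,-0.16,0],"rotation": [0,0,-0.3]},
    {"translation": [-0.12,-0.22,0],"rotation": [0,0,-0.4]},
    {"translation": [-0.15,-0.28,0],"rotation": [0,0,-0.5]},
    {"translation": [-0.18,-0.34,0],"rotation": [0,0,-0.6]},
    {"translation": [-0.21,-0.4,0],"rotation": [0,0,-0.7]},
    {"translation": [-0.24,-0.45,0],"rotation": [0,0,-0.8]},
    {"translation": [-0.27,-0.5,0],"rotation": [0,0,-0.9]},
    {"translation": [-0.3,-0.56,0],"rotation": [0,0,-1.0]},
  ],
)

```text
t: 9.42
eef_pos: [0.4618, -0.2639, 0.1724]
ee_rot: [3.141, 0.0, -0.665]
force: [-0.1, 0.5, -0.0]
width: 0.0878
gripper_force: 0.0
```

Emit:
apply_moves(
  steps=[
    {"translation": [0,0,0],"rotation": [0,0,-0.15]},
    {"translation": [0,0,0],"rotation": [0,0,-0.35]},
    {"translation": [0,0,0],"rotation": [0,0,-0.55]},
    {"translation": [0,0,0],"rotation": [0,0,-0.75]},
    {"translation": [0,0,0],"rotation": [0,0,-0.9]},
    {"translation": [0,0,0],"rotation": [0,0,-1]},
    {"translation": [0,0,0],"rotation": [0,0,-1]},
    {"translation": [0,0,0],"rotation": [0,0,-1]},
    {"translation": [0,0,0],"rotation": [0,0,-1]},
    {"translation": [0,0,0],"rotation": [0,0,-1]},
  ],
)

```text
t: 10.25
eef_pos: [0.4623, -0.2635, 0.1726]
ee_rot: [3.141, 0.0, -1.185]
force: [-0.1, 0.2, 0.6]
width: 0.0874
gripper_force: 0.0
```

Run:
```python
from h import *
s=get_state();print(s['t'],s['eef_pos'],s['ee_rot'],s['width'],s['q'])
t=grab_frame("top");d=grab_frame("side");cv2.imwrite("pics/top2.png",t);cv2.imwrite("pics/side2.png",d)
a=cv2.resize(t[140:280,215:395],None,fx=2.2,fy=2.2,interpolation=2);b=cv2.resize(d[60:240,200:390],None,fx=2,fy=2,interpolation=2)
h=max(a.shape[0],b.shape[0]);p=lambda x:cv2.copyMakeBorder(x,0,h-x.shape[0],0,0,0)
cv2.imwrite("pics/z3.png",np.hstack([p(a),p(b)]))
```

```text
10.25 [ 0.46227971 -0.26347482  0.17255254] [ 3.14141366e+00  1.22180616e-04 -1.18495132e+00] 0.0874349877962176 [-1.49274067e-01  1.44774276e-01 -3.42606892e-01 -1.56425676e-05
 -1.08363144e+00  5.35126409e-01]
```

View pics/z3.png

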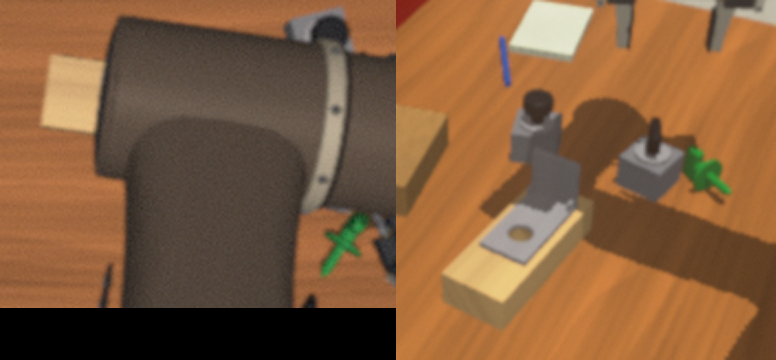

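Emit:
apply_moves(
  steps=[
    {"translation": [0,0,0],"rotation": [0,0,-0.057]},
    {"translation": [-0.004,-0.004,0],"rotation": [0,0,-0.057]},
    {"translation": [-0.004,-0.004,0],"rotation": [0,0,-0.057]},
    {"translation": [-0.004,-0.004,-0.06],"rotation": [0,0,-0.057]},
    {"translation": [-0.004,-0.004,-0.14],"rotation": [0,0,-0.057]},
    {"translation": [-0.004,-0.004,-0.22],"rotation": [0,0,-0.057]},
    {"translation": [-0.004,-0.004,-0.3],"rotation": [0,0,-0.057]},
    {"translation": [-0.004,-0.004,-0.37],"rotation": [0,0,-0.057]},
    {"translation": [-0.004,-0.004,-0.42],"rotation": [0,0,-0.057]},
    {"translation": [-0.004,-0.004,-0.45],"rotation": [0,0,-0.057]},
  ],
  jaw=-0.14,
  newtons=20,
)

```text
t: 11.18
eef_pos: [0.4604, -0.2643, 0.0586]
ee_rot: [3.14, 0.001, -1.215]
force: [-0.6, -0.6, -0.3]
width: 0.0504
gripper_force: 0.0
```

Run:
```python
from m import *
np.set_printoptions(precision=4,suppress=True)
d=grab_frame("side");c=camera_model("side");cv2.imwrite("pics/side3.png",d)
hsv=cv2.cvtColor(d,cv2.COLOR_BGR2HSV)
# bracket foot hole seen on rail: inner contour of grey mask
g=cv2.inRange(hsv,(0,0,75),(180,75,255))&crop(d,(230,130,300,195))
e=inner(g);print(e,plane(c,*e[0],.051)); print(get_state()['eef_pos'])
cv2.imwrite("pics/z4.png",cv2.resize(d[70:200,230:390],None,fx=4,fy=4,interpolation=2))
```

```text
((261.9565734863281, 176.6403045654297), (7.09467887878418, 11.672979354858398), 91.3652114868164) [ 0.5479 -0.049   0.051 ]
[ 0.46   -0.2642  0.0578]
```

View pics/z4.png

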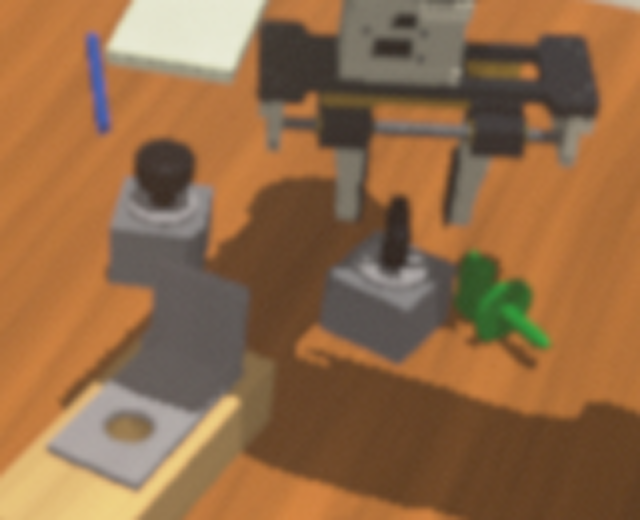

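Run:
```python
from h import *
c=camera_model("side");r=R.from_euler('xyz',c['rotation'])
def pj(p):
    q=r.inv().apply(np.array(p)-c['xyz']);return c['fx']*q[0]/q[2]+c['cx'],c['fy']*q[1]/q[2]+c['cy']
s=get_state();p=s['eef_pos'];y=R.from_euler('xyz',s['ee_rot']).apply([0,1,0]);print(p,s['width'])
for k in(0,.025,-.025):print(k,pj(p+k*y),[round((a-b)*4) for a,b in zip(pj(p+k*y),(230,70))])
print(pj([.461,-.265,.076]),pj([.461,-.265,.088]),pj([.461,-.265,.05]))
```

```text
[ 0.46000663 -0.26415588  0.0578418 ] 0.04974758319461488
0 (np.float64(328.6048817414592), np.float64(133.19658370931018)) [394, 253]
0.025 (np.float64(338.579713255759), np.float64(133.74499146386825)) [434, 255]
-0.025 (np.float64(318.6498698431551), np.float64(132.6492656203859)) [355, 251]
(np.float64(329.25646672406856), np.float64(127.01237128160388)) (np.float64(329.8786087742726), np.float64(123.0407943209466)) (np.float64(327.9392623312422), np.float64(135.421027499762))
```

Run:
```python
from h import *
c=camera_model("side");r=R.from_euler('xyz',c['rotation'])
def pj(p):
    q=r.inv().apply(np.array(p)-c['xyz']);return c['fx']*q[0]/q[2]+c['cx'],c['fy']*q[1]/q[2]+c['cy']
print(pj([.4623,-.2635,.1725]), pj([.537,-.1233,.1458]))
d=grab_frame("side");s=get_state();print(s['eef_pos'],s['t'])
cv2.imwrite("pics/side4.png",d)
cv2.imwrite("pics/z5.png",np.hstack([cv2.resize(d[70:200,290:370],None,fx=4,fy=4,interpolation=2),cv2.resize(cv2.imread("pics/side2.png")[40:170,290:370],None,fx=4,fy=4,interpolation=2)]))
```

```text
(np.float64(333.80898491172377), np.float64(93.50217741384188)) (np.float64(281.059019091965), np.float64(126.3568595199054))
[ 0.46049629 -0.26432416  0.05904663] 11.2833
```

View pics/z5.png

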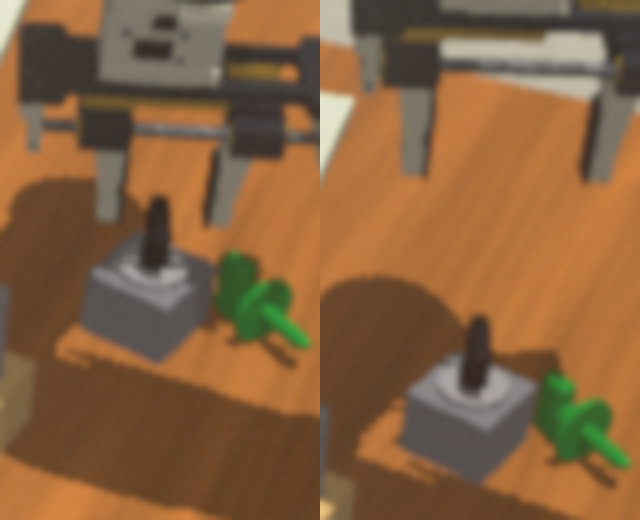

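Run:
```python
from h import *
c=dict(fx=264.9,cx=254.8,cy=189.7);xyz=np.array([.24048,.63396,.38403]);r=R.from_euler('xyz',[2.89027629,-.00142474,-1.83497894])
T=np.array([.17719,.65079,.19923]);t=R.from_euler('xyz',[3.13997,-.00015,-.26589])
for z in(0,-.0188,-.03,-.045):
  for y in(-.044,.044):
    q=r.inv().apply(T+t.apply([0,y,z])-xyz);print(z,y,264.9*q[0]/q[2]+254.8,264.9*q[1]/q[2]+189.7)
w=grab_frame("wrist");cv2.imwrite("pics/wrist5.png",w);print(get_state()['t'])
```

```text
0 -0.044 195.13347447289067 213.30546433900417
0 0.044 314.5061342829577 213.50629172508008
-0.0188 -0.044 188.9918935138614 222.73149180277616
-0.0188 0.044 320.6399308826121 222.9518783540505
-0.03 -0.044 184.69346814359278 229.32866537443772
-0.03 0.044 324.9328292885891 229.56261986206016
-0.045 -0.044 177.9735710899387 239.64228569533262
-0.045 0.044 331.6439558499517 239.89725132292523
11.3333
```

View pics/wrist5.png

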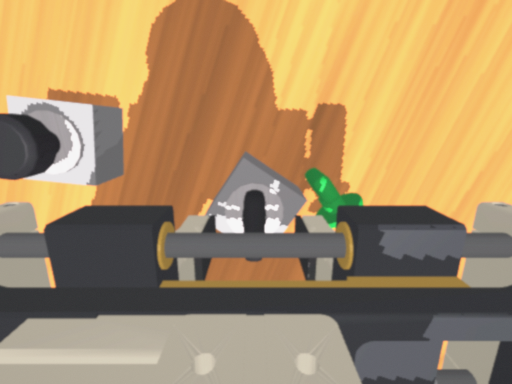

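Emit:
apply_moves(
  steps=[
    {"translation": [0,0,-0.01],"rotation": [0,0,0]},
    {"translation": [0,0,-0.02],"rotation": [0,0,0]},
    {"translation": [0,0,-0.02],"rotation": [0,0,0]},
    {"translation": [0,0,-0.02],"rotation": [0,0,0]},
    {"translation": [0,0,-0.02],"rotation": [0,0,0]},
    {"translation": [0,0,-0.02],"rotation": [0,0,0]},
    {"translation": [0,0,-0.02],"rotation": [0,0,0]},
    {"translation": [0,0,-0.02],"rotation": [0,0,0]},
    {"translation": [0,0,-0.02],"rotation": [0,0,0]},
    {"translation": [0,0,-0.02],"rotation": [0,0,0]},
  ],
  jaw=1,
  newtons=30,
)

```text
t: 12.17
eef_pos: [0.4615, -0.2645, 0.0554]
ee_rot: [-3.141, -0.0, -1.216]
force: [-0.5, 0.4, 3.5]
width: 0.0131
gripper_force: 30.0
```

Emit:
apply_moves(
  steps=[
    {"translation": [0,0,0.03],"rotation": [0,0,0]},
    {"translation": [0,0,0.08],"rotation": [0,0,0]},
    {"translation": [0,0,0.15],"rotation": [0,0,0]},
    {"translation": [0,0,0.22],"rotation": [0,0,0]},
    {"translation": [0,0,0.29],"rotation": [0,0,0]},
    {"translation": [0,0,0.36],"rotation": [0,0,0]},
    {"translation": [0,0,0.43],"rotation": [0,0,0]},
    {"translation": [0,0,0.5],"rotation": [0,0,0]},
    {"translation": [0,0,0.56],"rotation": [0,0,0]},
    {"translation": [0,0,0.56],"rotation": [0,0,0]},
  ],
)

```text
t: 13.0
eef_pos: [0.4628, -0.2651, 0.1987]
ee_rot: [-3.138, -0.003, -1.216]
force: [0.6, -0.7, -1.1]
width: 0.0131
gripper_force: 30.0
```

Emit:
apply_moves(
  steps=[
    {"translation": [0.02,0.05,0],"rotation": [0,0,0]},
    {"translation": [0.06,0.15,0],"rotation": [0,0,0]},
    {"translation": [0.11,0.27,0],"rotation": [0,0,0]},
    {"translation": [0.16,0.4,0],"rotation": [0,0,0]},
    {"translation": [0.21,0.53,0],"rotation": [0,0,0]},
    {"translation": [0.26,0.66,0],"rotation": [0,0,0]},
    {"translation": [0.31,0.77,0],"rotation": [0,0,0]},
    {"translation": [0.348,0.864,0],"rotation": [0,0,0]},
    {"translation": [0.348,0.864,0],"rotation": [0,0,0]},
    {"translation": [0.348,0.864,0],"rotation": [0,0,0]},
  ],
)

```text
t: 13.83
eef_pos: [0.5482, -0.0472, 0.1943]
ee_rot: [3.14, 0.0, -1.214]
force: [-0.5, 0.2, -1.3]
width: 0.0135
gripper_force: 30.0
```

Run:
```python
from h import *
s=get_state();print(s['t'],s['eef_pos'],s['width'],s['gripper_force'])
d=grab_frame("side");cv2.imwrite("pics/side6.png",d)
cv2.imwrite("pics/z6.png",cv2.resize(d[80:220,200:330],None,fx=4,fy=4,interpolation=2))
```

```text
13.8333 [ 0.54817494 -0.04716898  0.19431907] 0.0134934035628825 29.97777968645096
```

View pics/z6.png

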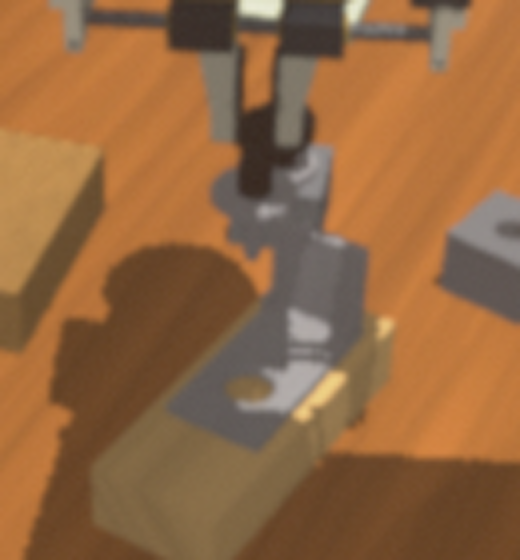

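Run:
```python
from h import *
c=camera_model("side")
for p,z in(((200+256/4,80+168/4),.215),((200+250/4,80+199/4),.186),((200+250/4,80+250/4),.146)):print(p,plane(c,*p,z))
```

```text
(264.0, 122.0) [ 0.54012902 -0.03114199  0.215     ]
(262.5, 129.75) [ 0.54771524 -0.04275662  0.186     ]
(262.5, 142.5) [ 0.5504268  -0.05149552  0.146     ]
```

Emit:
apply_moves(
  steps=[
    {"translation": [0,-0.008,-0.05],"rotation": [0,0,0]},
    {"translation": [0,-0.008,-0.12],"rotation": [0,0,0]},
    {"translation": [0,-0.008,-0.19],"rotation": [0,0,0]},
    {"translation": [0,-0.008,-0.26],"rotation": [0,0,0]},
    {"translation": [0,-0.008,-0.31],"rotation": [0,0,0]},
    {"translation": [0,-0.008,-0.34],"rotation": [0,0,0]},
    {"translation": [0,-0.008,-0.36],"rotation": [0,0,0]},
    {"translation": [0,-0.008,-0.38],"rotation": [0,0,0]},
    {"translation": [0,-0.008,-0.4],"rotation": [0,0,0]},
    {"translation": [0,-0.008,-0.42],"rotation": [0,0,0]},
  ],
)

```text
t: 14.72
eef_pos: [0.5487, -0.0506, 0.0904]
ee_rot: [-3.14, -0.0, -1.216]
force: [0.3, -0.4, -0.4]
width: 0.0129
gripper_force: 30.0
```

Emit:
apply_moves(
  steps=[
    {"translation": [0,0,-0.02],"rotation": [0,0,0]},
    {"translation": [0,0,-0.04],"rotation": [0,0,0]},
    {"translation": [0,0,-0.06],"rotation": [0,0,0]},
    {"translation": [0,0,-0.08],"rotation": [0,0,0]},
    {"translation": [0,0,-0.09],"rotation": [0,0,0]},
    {"translation": [0,0,-0.1],"rotation": [0,0,0]},
    {"translation": [0,0,-0.106],"rotation": [0,0,0]},
    {"translation": [0,0,-0.11],"rotation": [0,0,0]},
    {"translation": [0,0,-0.11],"rotation": [0,0,0]},
    {"translation": [0,0,-0.11],"rotation": [0,0,0]},
  ],
)

```text
t: 15.55
eef_pos: [0.5484, -0.0505, 0.0628]
ee_rot: [-3.141, -0.0, -1.216]
force: [0.0, -0.3, -0.6]
width: 0.0135
gripper_force: 30.0
```

Emit:
apply_moves(
  steps=[
    {"translation": [0,0,-0.003],"rotation": [0,0,0]},
    {"translation": [0,0,-0.006],"rotation": [0,0,0]},
    {"translation": [0,0,-0.006],"rotation": [0,0,0]},
    {"translation": [0,0,-0.006],"rotation": [0,0,0]},
    {"translation": [0,0,-0.006],"rotation": [0,0,0]},
    {"translation": [0,0,-0.006],"rotation": [0,0,0]},
    {"translation": [0,0,-0.006],"rotation": [0,0,0]},
    {"translation": [0,0,-0.006],"rotation": [0,0,0]},
    {"translation": [0,0,-0.006],"rotation": [0,0,0]},
    {"translation": [0,0,-0.006],"rotation": [0,0,0]},
  ],
)

```text
t: 16.38
eef_pos: [0.5485, -0.0505, 0.0614]
ee_rot: [-3.141, -0.0, -1.216]
force: [-1.0, 1.0, 5.3]
width: 0.0134
gripper_force: 30.0
```

Emit:
apply_moves(
  steps=[
    {"translation": [0,0,0],"rotation": [0,0,0]},
    {"translation": [0,0,0],"rotation": [0,0,0]},
    {"translation": [0,0,0],"rotation": [0,0,0]},
    {"translation": [0,0,0],"rotation": [0,0,0]},
    {"translation": [0,0,0],"rotation": [0,0,0]},
    {"translation": [0,0,0.06],"rotation": [0,0,0]},
    {"translation": [0,0,0.16],"rotation": [0,0,0]},
    {"translation": [0,0,0.28],"rotation": [0,0,0]},
    {"translation": [0,0,0.4],"rotation": [0,0,0]},
    {"translation": [0,0,0.52],"rotation": [0,0,0]},
  ],
  jaw=-0.14,
)

```text
t: 17.22
eef_pos: [0.548, -0.0506, 0.1924]
ee_rot: [3.141, 0.0, -1.216]
force: [1.5, 0.5, -0.3]
width: 0.0499
gripper_force: 0.0
```

Emit:
apply_moves(
  steps=[
    {"translation": [0,0,0.1],"rotation": [0,0,0]},
    {"translation": [0,0,0.2],"rotation": [0,0,0]},
    {"translation": [0,0,0.2],"rotation": [0,0,0]},
    {"translation": [0,0,0.2],"rotation": [0,0,0]},
    {"translation": [0,0,0.2],"rotation": [0,0,0]},
    {"translation": [0,0,0.2],"rotation": [0,0,0]},
    {"translation": [0,0,0.2],"rotation": [0,0,0]},
    {"translation": [0,0,0.2],"rotation": [0,0,0]},
    {"translation": [0,0,0.2],"rotation": [0,0,0]},
    {"translation": [0,0,0.2],"rotation": [0,0,0]},
  ],
)

```text
t: 18.05
eef_pos: [0.5482, -0.0505, 0.2408]
ee_rot: [3.141, 0.0, -1.216]
force: [0.4, -0.5, 0.2]
width: 0.0498
gripper_force: 0.0
```

Run:
```python
from h import *
s=get_state();print(s['t'],s['eef_pos'],s['width'],s['force'])
d=grab_frame("side");cv2.imwrite("pics/side7.png",d)
cv2.imwrite("pics/z7.png",cv2.resize(d[80:220,200:330],None,fx=4,fy=4,interpolation=2))
c=camera_model("side");r=R.from_euler('xyz',c['rotation'])
for z in(.05,.056,.082,.094):
    q=r.inv().apply(np.array([.548,-.0495,z])-c['xyz']);print(z,(c['fx']*q[0]/q[2]+c['cx']-200)*4,(c['fy']*q[1]/q[2]+c['cy']-80)*4)
```

```text
18.05 [ 0.54824138 -0.05050818  0.24077853] 0.04978426172331787 [ 0.43486638 -0.54172978  0.17459972]
0.05 247.95949314893846 387.28155981960685
0.056 248.23441076389986 379.4130038733259
0.082 249.45175632132919 344.57074167075587
0.094 250.02831014194066 328.06890349585126
```

View pics/z7.png

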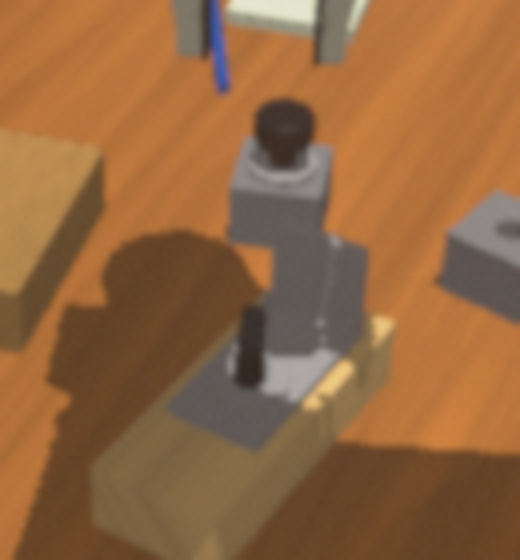

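The side view shows the wing screw upright with its collar on the foot. The wing is at crop (250,345), where I predicted (249,345). The bracket lies flat on the rail, the knob screw is untouched in its stand, and the gripper is clear.

```bash
python3 -c "
from station import *
print(job_done())"
```

```text
the job is handed in; nothing more can be done
None
```

The job is handed in at about 18 s of the 56 s allowed: the last side view showed the bracket flat on the rail with its hole over the rail's hole, the wing screw upright through both with its collar on the foot, and the round-headed screw still in its stand; no verdict was returned.

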